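# Draw the fan case from under the fox

## Task

Take the black lacquer fan case by its bronze knob and draw it straight out from under the red box and porcelain fox, leaving those two standing where they are and not forcing the case against its wooden guides. Keep sliding it along the chest top until its front end comes snug against the bamboo strip: press just firmly enough to feel it, gently, without ramming or shoving the strip. Then let go, leaving the bell, go bowl and chopstick rest alone.

Things in the scene. Friction and masses are not known exactly. Their poses are not given: they have to be found in the camera images.
- case_knob (a point): Centre of the upright round bronze knob (18 mm across, 28 mm tall, standing on the case's top) by which the black lacquer fan case is drawn. The case is a flat bar 40 mm wide, 195 mm long, 14 mm thick, about 0.1 kg, lying flat on the chest top, the knob 25 mm behind its front end. +y of the point points along the case out of the stack (the way to draw it), z up. This point is 28 mm above the chest top; the knob's foot is 14 mm above it.
- case_front (a point): Middle of the fan case's front end face (bronze edged), 7 mm above the chest top, 25 mm ahead (+y) of the knob's axis. Same axes as the knob's point.
- case_tail (a point): Middle of the fan case's hidden rear end face, 7 mm above the chest top, 170 mm behind (-y) the knob. It must come out past the guide posts.
- stand: Fixed wooden guide on the chest top: two rails 136 mm long and 12 mm high leave a lane 46 mm wide (case: 40 mm) that runs along its y; at the +y end of the rails two posts 30 mm high, at y = 59 to 71 mm, 76 mm apart, hold the red box back as the case slides out between them. Origin: on the chest top in the middle of the lane under the box; +y is the way out. Once the case has gone the box settles 2 mm down on the rails.
- box: Flat red lacquer box, 104 mm (x) by 108 mm (y) by 20 mm, 0.36 to 0.6 kg, lying on the fan case over the guide rails; drawing the case from under it takes 5 to 15 N. Origin: centre of its underside.
- fox: White porcelain fox, 40 mm across the foot, about 66 mm tall, 0.12 kg, standing loose on the red box. Origin: centre of its underside.
- strip (a joint): Shift in m (0 at start) of the bamboo strip, 140 mm long, 22 mm thick with its springy face leaf, top 1 mm lower than the case's, square across the case's way. Its place is not measured: feel for it. The case clears the posts after 140 mm of drawing, meets the leaf after 148 to 183 mm. The leaf gives 0.4 mm per N; 3 to 6 N is right, over 10 N rams it; at 13 N the strip shifts. The freed case slides at 0.3 to 1.5 N.
- bell: Small brass bell, 35 mm across, 41 mm tall, standing at least 12 mm behind the bamboo strip, seen from the case. Origin: centre of its underside.
- go_bowl: Turned chestnut go bowl with lid, 90 mm across, 54 mm tall, on the chest top beside the case's way. Origin: centre of its underside.
- chopstick_rest: Celadon chopstick rest, 55 x 18 x 13 mm, on the chest top beside the case's way. Origin: centre of its underside.
Things that resemble listed ones, but are neither listed nor needed, are in the scene too. What is shaped like the part that bears case_knob but yellow is not meant.

How it is judged (in metres and radians):
On the way, in this order (a step that is already met when the one before it is completed fails the run):
1. the fan case is drawn clear of the stack and past the guide posts (y of case_tail in the frame of stand above 0.071 m).
2. the front end of the fan case presses on the bamboo strip with at least 1.5 N (contact force between case and strip above 1.5 N), for 0.15 s.
At the end, for the whole second after the job is handed in: The case lies flat on the chest top, tail over 71 mm ahead of the stand's origin, front within 3 mm of the strip, strip shifted under 5 mm; the box within 14 mm and the upright fox within 20 mm of their start; all at rest, let go (y of case_tail in the frame of stand above 0.071 m and y of case_front in the frame of strip above -0.003 m and height (world z) of case_front below 0.191 m and angle between each of case_front, box's own z axis and vertical below 0.06 rad and value of joint strip below 0.005 m and linear speed of each of case, fox, box below 0.01 m/s and angle between fox's own z axis and vertical below 0.1 rad and distance of box from where it was at the start of the episode below 0.014 m and distance of fox from where it was at the start of the episode below 0.02 m); the robot touches nothing.
It fails at once if the fox or the red box is tipped (more than 0.25 / 0.12 rad) (angle between fox's own z axis and vertical above 0.25 rad or angle between box's own z axis and vertical above 0.12 rad).
It fails at once if the case is forced against its wooden guides with more than 12 N (contact force between case and stand above 12 N).
It fails at once if the robot pushes the red box or the fox (more than 1 N) (contact force between any of the arm, the fingers and box above 1 N or contact force between any of the arm, the fingers and fox above 1 N).
It fails at once if the case rams the bamboo strip (more than 10 N), or the strip is shoved along by 5 mm or more, or pushed by the robot itself (more than 1 N) (contact force between case and strip above 10 N or value of joint strip above 0.005 m or contact force between any of the arm, the fingers and strip above 1 N).
It fails at once if the bell, go bowl or chopstick rest is moved by more than 15 mm (distance of any of bell, go_bowl, chopstick_rest from where it was at the start of the episode above 0.015 m).
It also fails if it takes over 46 s, if anything falls off the work surface, if the arm or the gripper's body presses on something with over 40 N, if the wrist force passes 120 N, or if a joint passes its speed limit or range.

## Robot

A 6-joint arm with a two-finger parallel gripper is mounted at the origin on the work surface. World frame = base frame: x ahead of the robot, y to its left, z up, the work surface at z = 0. Lengths are in mm, angles in rad, forces in N, time in s.
With the tool pointing down it reaches from about 300 to 775 mm from the base axis. Payload 14.6 kg.
Tool frame: the origin (TCP) lies between the finger pads; the fingertips stand 19 mm ahead of it and the grasp point (between the pads) is the TCP (manip.tcp_to_tips is the distance from the TCP to the fingertips, in mm); x points along the fingers, z is the direction in which the jaws open and shut, and the axes are right-handed (so a half turn about x gives the same grasp; the last joint's range is limited). The gripper opens to 94 mm and grips with 3 to 60 N. Pads are 16 mm wide; open, the fingers measure 119 mm over their backs; the gripper's body (75 mm by 177 mm) begins 78 mm behind the grasp point.
Start: joints at [1.181, 0.3, 1.521, -0, 1.321, -0.067], TCP at [174.47, 521.584, 224.446] pointing down, gripper open.
Joint ranges: [-3.03, 3.03], [-0.79, 2.21], [0.23, 2.52], [-1.04, 4.18], [0, 3.07], [-2.55, 2.55]. Speed limits (rad/s): [2.22, 2.22, 2.57, 3.14, 3.14, 3.14].

## Interface

Orientations are given as [roll, pitch, yaw] about the fixed x, y, z axes, in that order (R = Rz(yaw) Ry(pitch) Rx(roll)).
In Python, from cell import manip gives the robot as it stands.
- The arm moves only by the tool jog_arm, never from a script. Its argument "moves" is a list that holds one entry, the list of rows, each a list of 6 numbers: the shift along the world's x, y, z in mm, then the turn, a rotation vector about the world's x, y, z in degrees. In form: [[[dx, dy, dz, wx, wy, wz], ...]]. A call has 1 to 5 rows; each row shifts and turns the pose as measured when the row begins; what a row does not reach is not made up. A row lasts 1/10 s, in which the tool goes at most 50 mm and 8.59 degrees, less where a joint would pass 70% of its speed; a pose out of reach is approached as far as the arm can. A call is refused whole if a number of a shift passes 50 or a number of a turn 8.59, either way. A call with a gripper value outside its range is refused whole. "gripper" is the opening, from -1 (shut) to 1 (fully open), set as the call begins (left out, the last holds). The fingers move at their own pace and stop on an object; "squeeze" is the grip in N (left out, the last holds). Time passes only in rows, so rows that do not move let the fingers close. It gives the time, the measured TCP pose, the force and the opening at its end, in the units of the state.
- manip.read_state(): the state, without advancing time (a new reading comes with each control period).
- manip.camera(name): name is "side" or "top" or "wrist"; returns (picture, depth): 420x560x3 uint8, blue, green, red; 420x560 float32, mm along the optical axis (not along the pixel's ray), 0 where there is no reading.
- manip.camera_params(name): a dict with "fx", "fy", "cx", "cy" (pixels), "rvec" (rotation vector, rad) and "tvec" (3), from world to camera coordinates, as OpenCV has them. Camera axes: x right, y down, z forward; pixel columns grow to the right and rows downward; lengths in mm; the calibration is good to about 2 mm. A picture is of the moment at which its call begins: read the wrist's pose just before it. camera_params takes no time and is no camera call; for the wrist camera it gives the pose at the moment of the call.
- manip.sign_off(): hands the job in, once; it reports no verdict.
The state is a dict: "clock": time; "joints": joint angles; "qd": joint speeds; "effort": joint torques, N m; "eef_pos": TCP position; "eef_rot": TCP orientation; "wrist_force": force on the tool from outside, world axes, zero at the start; "moment": the same for the moment, N m; "finger_gap": finger opening in mm.
Only numpy, scipy, OpenCV 4.12 (cv2) and the standard library are available. Lean on these libraries where they do the work, as an engineer would, in place of code of your own. Each camera call takes 0.05 s, during which the arm holds its last target. There are 200 camera calls.

## Working session

There is one attempt and no reset: what is moved stays moved. The work goes in short steps, Python scripts to look and compute and a tool call to move; the robot and the scene stay as the last step left them, time stands still between calls to the robot, and variables do not carry over. Pictures are saved under pics/ and viewed, about 8 in all and at most 12, crops included, and the job is handed in when it is done.

Besides the shell and the picture viewer there is one more tool, called after "Emit:" by a JSON object that holds its "api" and its "payload", one argument or row to a line. jog_arm: Moves the arm, as the interface text tells. Its arguments: {"type":"object","properties":{"moves":{"type":"array","items":{"type":"array","items":{"type":"array","items":{"type":"number"}}}},"gripper":{"type":"number"},"squeeze":{"type":"number"}},"required":["moves"]}

```bash
mkdir -p pics; ls; python3 - <<'E'
from cell import manip
import cv2,numpy as np
print(manip.read_state())
for n in ("top","side"):
    im,d=manip.camera(n); cv2.imwrite(f"pics/{n}0.png",im); np.save(f"pics/{n}0.npy",d); p=manip.camera_params(n); print(n,p)
E
```

```text
pics
{'clock': 0.0, 'joints': array([ 1.18139286e+00,  3.00465388e-01,  1.52157227e+00, -3.94690340e-05,
        1.32070441e+00, -6.66252371e-02]), 'qd': array([ 0.00146802, -0.00105369,  0.00087251,  0.00088229,  0.00130158,
       -0.00066968]), 'effort': array([-1.68462971e-03, -5.31800365e+01, -3.52740633e+01,  7.07458332e-02,
        2.43849680e-02,  8.50221397e-06]), 'eef_pos': array([174.39539461, 521.36642288, 223.89318121]), 'eef_rot': array([ 3.10821542,  1.56964627, -1.926942  ]), 'wrist_force': array([-0.10196959,  0.15308771,  0.96275863]), 'moment': array([ 0.01131587,  0.013179  , -0.00317232]), 'finger_gap': 94.62565630502772}
top {'fx': 419.53608835907363, 'fy': 419.53608835907363, 'cx': 278.03855500291115, 'cy': 208.22269178645047, 'rvec': array([ 2.1953975 , -2.1852999 ,  0.11231269]), 'tvec': array([ -52.64833396,  478.19035608, 1049.76106742])}
side {'fx': 401.57544750413933, 'fy': 401.57544750413933, 'cx': 281.2581741515918, 'cy': 207.40382588643158, 'rvec': array([ 0.20724307, -2.88291886,  1.1405381 ]), 'tvec': array([434.32243949, 182.12199168, 912.33019942])}
```

View pics/top0.png

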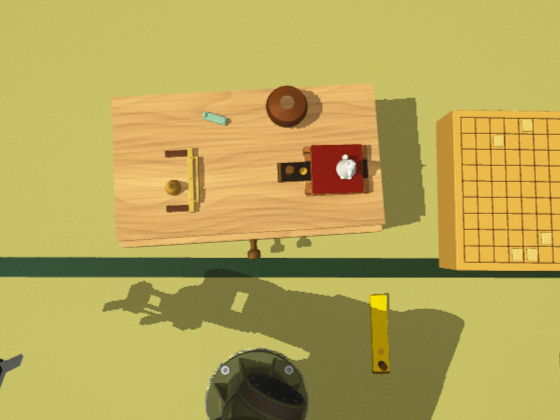

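View pics/side0.png

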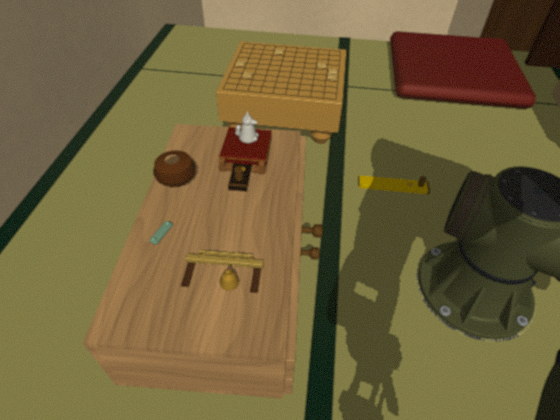

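The top view has the case at about (277–310, 171), the red box at (337,169), the fox at (347,168), the strip at (193,180) and the bell at (173,187). The go bowl is at (287,105), the chopstick rest at (215,118), and a yellow decoy at (380,335). Zooming in next.

```bash
cat > h.py <<'E'
from cell import manip
import cv2,numpy as np
def ray(n,uv,z,p=None):
    p=p or manip.camera_params(n); R=cv2.Rodrigues(p["rvec"])[0]; c=-R.T@p["tvec"]
    uv=np.atleast_2d(np.float64(uv)); d=np.c_[(uv[:,0]-p["cx"])/p["fx"],(uv[:,1]-p["cy"])/p["fy"],np.ones(len(uv))]@R
    return c+d*((z-c[2])/d[:,2])[:,None]
def cloud(n,d,p=None):
    p=p or manip.camera_params(n); R=cv2.Rodrigues(p["rvec"])[0]
    v,u=np.mgrid[:d.shape[0],:d.shape[1]]
    P=np.stack([(u-p["cx"])/p["fx"]*d,(v-p["cy"])/p["fy"]*d,d],-1)-p["tvec"]
    return P@R
E
python3 - <<'E'
from h import *
im=cv2.imread("pics/top0.png"); d=np.load("pics/top0.npy"); W=cloud("top",d)
for u,v in [(240,170),(230,200),(260,140),(350,220),(150,130),(284,171),(293,171),(298,171),(303,171),(325,170),(346,168),(193,180),(197,180),(173,187),(287,105),(215,118)]: print((u,v),np.median(W[v-1:v+2,u-1:u+2].reshape(-1,3),0).round(1), W[v,u].round(1))
a=cv2.resize(im[135:205,265:385],None,fx=6.6,fy=6.6,interpolation=cv2.INTER_CUBIC)
cv2.imwrite("pics/c1.png",a)
E
```

```text
(240, 170) [548.6  36.2 179.6] [548.7  36.2 179.2]
(230, 200) [482.6  57.  180.6] [482.6  56.9 181.4]
(260, 140) [615.8  -6.8 178.5] [615.8  -6.8 178.3]
(350, 220) [ 440.6 -203.3  179.9] [ 440.7 -203.3  179.8]
(150, 130) [635.5 233.2 180.6] [636.  234.1 177.9]
(284, 171) [544.3 -59.2 193.6] [544.3 -59.2 195.8]
(293, 171) [541.4 -76.8 220.8] [539.6 -76.8 224.5]
(298, 171) [544.9 -89.3 194.5] [544.9 -89.4 193.5]
(303, 171) [ 545.1 -100.2  193.5] [ 545.1 -100.2  193.1]
(325, 170) [ 544.1 -144.9  214.1] [ 543.7 -144.7  215.9]
(346, 168) [ 540.  -180.5  262.6] [ 539.6 -180.1  263.7]
(193, 180) [524.1 135.5 191.9] [524.1 135.6 191.5]
(197, 180) [524.3 126.7 192.9] [523.9 126.7 193.4]
(173, 187) [506.3 173.5 209. ] [506.3 173.5 210.4]
(287, 105) [694.2 -65.9 180.8] [693.7 -65.9 182.7]
(215, 118) [660.8  91.1 189.3] [660.8  91.1 189.3]
```

View pics/c1.png

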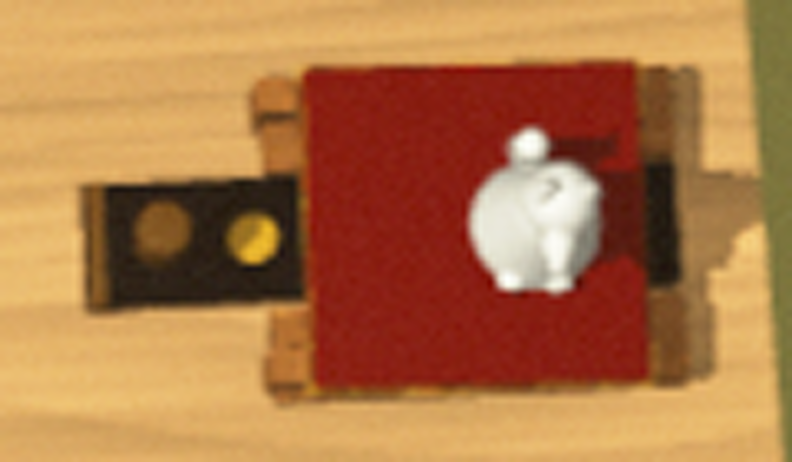

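The knob is the bronze disc at crop (161,228), i.e. pixel (289.4,169.5). The yellow disc at pixel (303,171) is flat at z≈194, so it's only a decoy. The case is yawed slightly. Now measuring with masks.

```bash
python3 - <<'E'
from h import *
from scipy.spatial.transform import Rotation as Ro
im=cv2.imread("pics/top0.png"); d=np.load("pics/top0.npy"); W=cloud("top",d)
hsv=cv2.cvtColor(im,cv2.COLOR_BGR2HSV)
def sub(m,box):
    o=np.zeros(m.shape,bool); u0,u1,v0,v1=box; o[v0:v1,u0:u1]=m[v0:v1,u0:u1]; return o
def rect(m,z,name,n="top"):
    c,_=cv2.connectedComponentsWithStats(m.astype(np.uint8))[:2]
    k=np.argmax(np.bincount(c.ravel())[1:])+1
    v,u=np.nonzero(c==k); P=ray(n,np.c_[u,v],z)[:,:2].astype(np.float32)
    r=cv2.minAreaRect(P); print(name,len(u),"cen",np.round(r[0],1),"size",np.round(r[1],1),"ang",round(r[2],2),"mean",P.mean(0).round(1)); return c==k
red=sub((hsv[...,2]>60)&(hsv[...,1]>180)&((hsv[...,0]<6)|(hsv[...,0]>174)),(300,375,135,205))
rect(red,214,"box top")
# case: height map 187..200 
reg=(265,309,150,190)
dark=sub(hsv[...,2]<75,reg); rect(dark,194,"case dark")
hm=sub((W[...,2]>187),(265,307,155,188)); rect(hm,194,"case height")
kn=sub((W[...,2]>208),(280,300,155,185)); rect(kn,222,"knob depth")
print(im[169,285:295].tolist(), im[169,297:309:2].tolist(), im[165,282:286].tolist())
st=sub((W[...,2]>186)&(W[...,2]<200),(185,203,140,220)); rect(st,193,"strip")
be=sub((W[...,2]>186),(160,185,175,200)); rect(be,200,"bell")
print("case side edges")
g=im[...,2].astype(int)
up=[];lo=[]
for u in range(279,309):
    col=hsv[140:200,u,2].astype(float); 
    k=np.nonzero(col<90)[0]
    if len(k)>5: up.append((u,140+k[0]-.5)); lo.append((u,140+k[-1]+.5))
for e in (up,lo):
    P=ray("top",e,194)[:,:2]; f=np.polyfit(P[:,1],P[:,0],1); r=P[:,0]-np.polyval(f,P[:,1]); k=abs(r)<1.5; print(np.polyfit(P[k,1],P[k,0],1),np.std(r).round(2),np.polyval(np.polyfit(P[k,1],P[k,0],1),-80))
s=manip.read_state(); print(Ro.from_euler("xyz",s["eef_rot"]).as_matrix().round(3))
E
```

```text
Traceback (most recent call last):
AttributeError: 'int' object has no attribute 'ravel'
```

```bash
cat >> h.py <<'E'
def sub(m,box):
    o=np.zeros(m.shape,bool); u0,u1,v0,v1=box; o[v0:v1,u0:u1]=m[v0:v1,u0:u1]; return o
def rect(m,z,name,n="top"):
    c=cv2.connectedComponents(m.astype(np.uint8))[1]
    k=np.argmax(np.bincount(c.ravel())[1:])+1
    v,u=np.nonzero(c==k); P=ray(n,np.c_[u,v],z)[:,:2].astype(np.float32)
    r=cv2.minAreaRect(P); print(name,len(u),"cen",np.round(r[0],1),"size",np.round(r[1],1),"ang",round(r[2],2),"mean",P.mean(0).round(1)); return c==k
E
python3 - <<'E'
from h import *
from scipy.spatial.transform import Rotation as Ro
im=cv2.imread("pics/top0.png"); d=np.load("pics/top0.npy"); W=cloud("top",d)
hsv=cv2.cvtColor(im,cv2.COLOR_BGR2HSV)
red=sub((hsv[...,2]>60)&(hsv[...,1]>180)&((hsv[...,0]<6)|(hsv[...,0]>174)),(300,375,135,205))
rect(red,214,"box top")
reg=(265,309,150,190)
dark=sub(hsv[...,2]<75,reg); rect(dark,194,"case dark")
hm=sub((W[...,2]>187),(265,307,155,188)); rect(hm,194,"case height")
kn=sub((W[...,2]>208),(280,300,155,185)); rect(kn,222,"knob depth")
print(hsv[169,285:295].tolist(), hsv[165,282:286].tolist())
st=sub((W[...,2]>186)&(W[...,2]<200),(185,203,140,220)); rect(st,193,"strip")
be=sub((W[...,2]>186),(160,185,175,200)); rect(be,200,"bell")
up=[];lo=[]
for u in range(279,309):
    col=hsv[140:200,u,2].astype(float); 
    k=np.nonzero(col<90)[0]
    if len(k)>5: up.append((u,140+k[0]-.5)); lo.append((u,140+k[-1]+.5))
for e in (up,lo):
    P=ray("top",e,194)[:,:2]; f=np.polyfit(P[:,1],P[:,0],1); r=P[:,0]-np.polyval(f,P[:,1]); k=abs(r)<1.5; f=np.polyfit(P[k,1],P[k,0],1); print("edge slope",f[0],"x at y=-80",np.polyval(f,-80),np.std(r).round(2),k.sum())
s=manip.read_state(); print(Ro.from_euler("xyz",s["eef_rot"]).as_matrix().round(3))
E
```

```text
box top 1938 cen [ 547.6 -169.3] size [100.3 107. ] ang 0.51 mean [ 546.8 -165.1]
case dark 381 cen [544.1 -82.2] size [39.4 59.7] ang 3.14 mean [543.5 -81.7]
case height 562 cen [551.4 -76.5] size [56.6 60.6] ang 0.4 mean [544.1 -77.1]
knob depth 63 cen [542.1 -70.7] size [16.8 16.7] ang 0.42 mean [542.3 -70. ]
[[15, 171, 88], [17, 179, 124], [17, 183, 134], [16, 189, 131], [16, 190, 130], [17, 188, 129], [15, 184, 130], [17, 192, 125], [15, 189, 100], [17, 165, 54]] [[18, 141, 47], [16, 143, 48], [16, 141, 49], [11, 110, 44]]
strip 515 cen [524.6 134.2] size [138.5  23. ] ang 2.82 mean [523.8 136.1]
bell 189 cen [506.6 174.8] size [32.1 31.6] ang 1.28 mean [506.4 175.5]
edge slope -0.06521056748073006 x at y=-80 564.0335104484257 0.88 25
edge slope -0.05410740320809054 x at y=-80 524.1795170737221 0.7 28
[[-0.    -0.948  0.317]
 [-0.001  0.317  0.948]
 [-1.     0.    -0.001]]
```

Emit:
{"api": "jog_arm", "payload": {
  "moves": [
    [[26,-42,16,0,0,-5],[26,-42,16,0,0,-5],[26,-42,16,0,0,-5],[26,-42,16,0,0,-5],[26,-42,16,0,0,-5]]
  ],
  "gripper": 1
}}

```text
clock: 0.6
eef_pos: [298.1, 315.4, 298.1]
eef_rot: [3.057, 1.561, -2.421]
wrist_force: [1.0, 0.4, -0.2]
finger_gap: 93.9
```

Emit:
{"api": "jog_arm", "payload": {
  "moves": [
    [[26,-42,0,0,0,-5],[26,-42,0,0,0,-5],[26,-42,0,0,0,-5],[26,-42,0,0,0,-5],[26,-42,0,0,0,-5]]
  ]
}}

```text
clock: 1.1
eef_pos: [427.8, 101.4, 300.3]
eef_rot: [3.071, 1.566, -2.862]
wrist_force: [0.6, 0.8, 0.4]
finger_gap: 94.0
```

Emit:
{"api": "jog_arm", "payload": {
  "moves": [
    [[28,-28,0,0,0,-5],[28,-28,0,0,0,-5],[28,-28,0,0,0,-5],[28,-28,0,0,0,-5],[0,0,0,0,0,0]]
  ]
}}

```text
clock: 1.6
eef_pos: [544.5, -21.4, 298.3]
eef_rot: [3.116, 1.563, 3.094]
wrist_force: [-0.2, 0.7, 0.3]
finger_gap: 93.7
```

```bash
python3 - <<'E'
from h import *
from scipy.spatial.transform import Rotation as Ro
s=manip.read_state(); print(s["eef_pos"],Ro.from_euler("xyz",s["eef_rot"]).as_matrix().round(3))
p=manip.camera_params("wrist"); im,d=manip.camera("wrist"); cv2.imwrite("pics/w1.png",im); np.savez("pics/w1.npz",d=d,**p)
R=cv2.Rodrigues(p["rvec"])[0]; print(-R.T@p["tvec"],R[2])
im,d=manip.camera("top"); cv2.imwrite("pics/top1.png",im); np.save("pics/top1.npy",d)
E
```

```text
[544.50365967 -21.37875183 298.33208982] [[-0.008  0.023  1.   ]
 [ 0.     1.    -0.023]
 [-1.     0.    -0.008]]
[547.03274786  51.73763362 458.34113753] [-0.01290254 -0.25105064 -0.96788796]
```

View pics/w1.png

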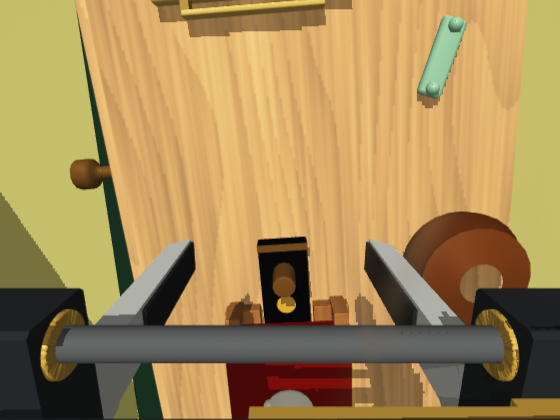

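The wrist view shows the case from its front edge at (258–306, 243) back to the box, the bronze knob at (284,279), the yellow decal at (286,305), and the strip at the top edge (y≈0–15). Now fitting the case axis from this view.

```bash
python3 - <<'E'
from h import *
im=cv2.imread("pics/w1.png"); z=np.load("pics/w1.npz"); p={k:z[k] for k in z}; hsv=cv2.cvtColor(im,cv2.COLOR_BGR2HSV)
def fit(e,zz,name,ax):
    P=ray("wrist",e,zz,p)[:,:2]; a,b=(P[:,1],P[:,0]) if ax==1 else (P[:,0],P[:,1]); k=np.ones(len(a),bool)
    for _ in range(4): f=np.polyfit(a[k],b[k],1); k=abs(b-np.polyval(f,a))<1
    print(name,"slope",f[0].round(4),"at mid",a[k].mean().round(1),np.polyval(f,a[k].mean()).round(1),k.sum(),len(k)); return f
L=[];Rr=[]
for v in range(254,318):
    k=np.nonzero(hsv[v,240:330,2]<60)[0]+240
    L.append((k[0]-.5,v)); Rr.append((k[-1]+.5,v))
fl=fit(L,194,"left",1); fr=fit(Rr,194,"right",1)
print("centre x at -70:",(np.polyval(fl,-70)+np.polyval(fr,-70))/2, "at -50", (np.polyval(fl,-50)+np.polyval(fr,-50))/2)
F=[]
for u in range(262,304):
    c=hsv[225:260,u,:].astype(int); print(c[10:26,2].tolist()) if u in(270,) else 0
    k=np.nonzero(c[:,2]<150)[0]; F.append((u,225+k[0]-.5))
fit(F,194,"front",0)
# knob blob
b=(hsv[...,0]>9)&(hsv[...,0]<20)&(hsv[...,2]>75)&(hsv[...,1]>140); b=sub(b,(262,304,255,297)); v,u=np.nonzero(b); print("knob px",u.min(),u.max(),v.min(),v.max())
# strip edge
print([hsv[0:40:2,u].tolist()[0:20] for u in (250,)])
d=z["d"]; W=cloud("wrist",d,p)
h=W[...,2]
print("h around knob col",[(v,h[v,284].round(0),W[v,284,1].round(1)) for v in range(234,306,5)])
print("strip",[(v,h[v,250].round(0),W[v,250,1].round(1)) for v in range(0,40,3)])
m=sub((h>212)&(h<228),(262,306,255,300)); v,u=np.nonzero(m); print("knob hi",W[m][:,:2].min(0),W[m][:,:2].max(0),np.median(W[m],0))
red=sub((hsv[...,1]>150)&((hsv[...,0]<5)|(hsv[...,0]>175)),(225,355,315,330))
E
```

```text
left slope -0.0481 at mid -82.7 526.7 64 64
right slope -0.048 at mid -83.4 566.2 64 64
centre x at -70: 545.83877746352 at -50 544.8780040659933
[231, 231, 231, 163, 33, 6, 6, 6, 9, 24, 89, 114, 113, 113, 114, 114]
front slope 0.0498 at mid 545.5 -40.6 42 42
knob px 273 294 263 296
[[[16, 140, 159], [17, 138, 159], [22, 145, 221], [23, 141, 233], [22, 152, 216], [22, 164, 106], [21, 161, 90], [19, 154, 103], [16, 135, 162], [17, 137, 162], [17, 137, 164], [16, 137, 164], [17, 138, 163], [17, 137, 164], [16, 136, 165], [17, 138, 164], [20, 116, 243], [20, 119, 243], [20, 119, 243], [20, 118, 242]]]
h around knob col [(234, np.float64(180.0), np.float64(-42.4)), (239, np.float64(186.0), np.float64(-44.6)), (244, np.float64(195.0), np.float64(-45.9)), (249, np.float64(194.0), np.float64(-50.5)), (254, np.float64(193.0), np.float64(-55.2)), (259, np.float64(194.0), np.float64(-59.2)), (264, np.float64(200.0), np.float64(-60.9)), (269, np.float64(210.0), np.float64(-60.7)), (274, np.float64(218.0), np.float64(-61.1)), (279, np.float64(222.0), np.float64(-63.4)), (284, np.float64(222.0), 
[... 223 characters left out ...]
79.0), np.float64(134.6)), (3, np.float64(179.0), np.float64(132.8)), (6, np.float64(193.0), np.float64(126.9)), (9, np.float64(192.0), np.float64(125.4)), (12, np.float64(188.0), np.float64(124.6)), (15, np.float64(181.0), np.float64(124.5)), (18, np.float64(179.0), np.float64(123.0)), (21, np.float64(180.0), np.float64(120.8)), (24, np.float64(180.0), np.float64(118.9)), (27, np.float64(179.0), np.float64(117.0)), (30, np.float64(181.0), np.float64(114.6)), (33, np.float64(181.0), np.float64(112.7)), (36, np.float64(181.0), np.float64(110.7)), (39, np.float64(179.0), np.float64(109.0))]
knob hi [536.88522682 -77.88619529] [554.53761738 -60.41045855] [545.98084111 -67.5686621  221.09889086]
```

Emit:
{"api": "jog_arm", "payload": {
  "moves": [
    [[0,-24,0,0,-0.2,2],[0,-24,0,0,-0.2,2],[0,0,-20,0,0,0],[0,0,-20,0,0,0],[0,0,0,0,0,0]]
  ]
}}

```text
clock: 2.2
eef_pos: [540.0, -63.2, 259.6]
eef_rot: [0.309, 1.569, 0.376]
wrist_force: [0.3, -0.2, 1.0]
finger_gap: 94.0
```

```bash
python3 - <<'E'
from h import *
from scipy.spatial.transform import Rotation as Ro
s=manip.read_state(); print(s["eef_pos"],Ro.from_euler("xyz",s["eef_rot"]).as_matrix().round(3),s["wrist_force"])
E
```

```text
[540.01827873 -63.2055197  259.57933005] [[ 0.002 -0.067  0.998]
 [ 0.001  0.998  0.067]
 [-1.     0.001  0.002]] [ 0.28307209 -0.24500721  1.01438133]
```

Emit:
{"api": "jog_arm", "payload": {
  "moves": [
    [[4.5,-6.5,-15,0,0,-1],[0,0,-15,0,0,0],[0,0,-10,0,0,0],[0,0,0,0,0,0]]
  ]
}}

```text
clock: 2.6
eef_pos: [545.0, -68.3, 219.6]
eef_rot: [-0.002, 1.566, 0.05]
wrist_force: [-0.6, 0.5, -0.9]
finger_gap: 94.0
```

```bash
python3 - <<'E'
from h import *
from scipy.spatial.transform import Rotation as Ro
s=manip.read_state(); print(s["eef_pos"],Ro.from_euler("xyz",s["eef_rot"]).as_matrix().round(3),s["wrist_force"])
p=manip.camera_params("wrist"); im,d=manip.camera("wrist"); cv2.imwrite("pics/w2.png",im); np.savez("pics/w2.npz",d=d,**p)
E
```

```text
[544.99194265 -68.34379882 219.6474731 ] [[ 0.005 -0.051  0.999]
 [ 0.     0.999  0.051]
 [-1.    -0.     0.005]] [-0.58476565  0.53801246 -0.8739642 ]
```

View pics/w2.png

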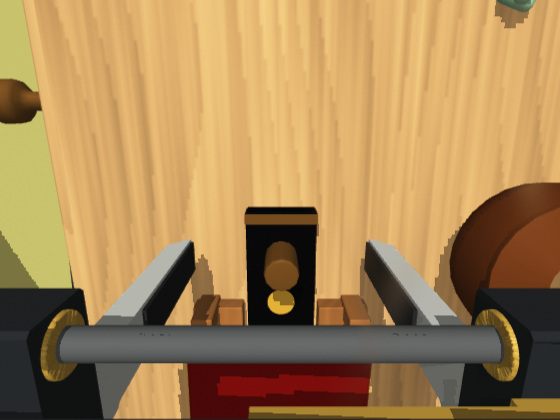

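The view is well centred: the case spans columns 246–317, the knob centre is at 281.5 and the finger midpoint is about 280. I'll close gently.

Emit:
{"api": "jog_arm", "payload": {
  "moves": [
    [[0.5,-1.5,-4,0,0,0],[0,0,0,0,0,0]]
  ]
}}

```text
clock: 2.85
eef_pos: [546.2, -70.0, 217.3]
eef_rot: [-0.085, 1.563, -0.034]
wrist_force: [-0.4, 1.3, -0.5]
finger_gap: 94.0
```

Emit:
{"api": "jog_arm", "payload": {
  "moves": [
    [[0,0,0,0,0,0],[0,0,0,0,0,0],[0,0,0,0,0,0],[0,0,0,0,0,0],[0,0,0,0,0,0]]
  ],
  "gripper": -1,
  "squeeze": 4
}}

```text
clock: 3.35
eef_pos: [546.6, -70.1, 218.5]
eef_rot: [-0.119, 1.561, -0.068]
wrist_force: [0.7, 0.4, 0.1]
finger_gap: 57.6
```

Emit:
{"api": "jog_arm", "payload": {
  "moves": [
    [[-0.6,0,-2,0,0,0],[0,0,0,0,0,0],[0,0,0,0,0,0],[0,0,0,0,0,0],[0,0,0,0,0,0]]
  ]
}}

```text
clock: 3.85
eef_pos: [545.9, -70.1, 216.3]
eef_rot: [-0.119, 1.561, -0.068]
wrist_force: [-1.0, 0.0, 0.1]
finger_gap: 17.9
```

```bash
python3 - <<'E'
from h import *
from scipy.spatial.transform import Rotation as Ro
for _ in range(1):
    s=manip.read_state(); print(s["eef_pos"],Ro.from_euler("xyz",s["eef_rot"]).as_matrix().round(3),s["wrist_force"],s["moment"],s["finger_gap"])
E
```

```text
[545.90090937 -70.09456966 216.30217222] [[ 0.009 -0.051  0.999]
 [-0.001  0.999  0.051]
 [-1.    -0.001  0.009]] [-1.01643705  0.03011251  0.05828794] [-0.07811267  0.28193661  0.03783804] 17.879932308783516
```

Emit:
{"api": "jog_arm", "payload": {
  "moves": [
    [[0,0,0,0,0,0],[0,0,0,0,0,0]]
  ],
  "squeeze": 40
}}

```text
clock: 4.05
eef_pos: [545.9, -70.1, 216.3]
eef_rot: [-0.117, 1.561, -0.065]
wrist_force: [0.5, -0.3, 0.2]
finger_gap: 17.2
```

Emit:
{"api": "jog_arm", "payload": {
  "moves": [
    [[-0.1,2,0,0,0,0],[-0.1,2,0,0,0,0],[-0.1,2,0,0,0,0]]
  ]
}}

```text
clock: 4.35
eef_pos: [545.6, -66.0, 216.3]
eef_rot: [-0.525, 1.56, -0.475]
wrist_force: [0.8, -8.5, -1.1]
finger_gap: 16.8
```

Emit:
{"api": "jog_arm", "payload": {
  "moves": [
    [[-0.2,4,0,0,0,0],[-0.2,4,0,0,0,0],[-0.2,4,0,0,0,0],[-0.2,4,0,0,0,0]]
  ]
}}

```text
clock: 4.75
eef_pos: [544.8, -53.4, 216.3]
eef_rot: [-0.934, 1.555, -0.886]
wrist_force: [0.9, -8.5, -0.9]
finger_gap: 17.3
```

Emit:
{"api": "jog_arm", "payload": {
  "moves": [
    [[-0.2,5,0,0,0,0],[-0.2,5,0,0,0,0],[-0.2,5,0,0,0,0],[-0.2,5,0,0,0,0],[-0.2,5,0,0,0,0]]
  ]
}}

```text
clock: 5.25
eef_pos: [543.8, -32.1, 216.3]
eef_rot: [-1.156, 1.547, -1.111]
wrist_force: [0.4, -9.3, -1.1]
finger_gap: 17.1
```

```bash
python3 - <<'E'
from h import *
from scipy.spatial.transform import Rotation as Ro
s=manip.read_state(); print(s["eef_pos"],Ro.from_euler("xyz",s["eef_rot"]).as_matrix().round(3),s["wrist_force"],s["moment"],s["finger_gap"])
im,d=manip.camera("top"); cv2.imwrite("pics/t3.png",cv2.resize(im[120:220,170:390],None,fx=3.6,fy=3.6,interpolation=cv2.INTER_CUBIC))
E
```

```text
[543.81189477 -32.13263638 216.31992384] [[ 0.01  -0.045  0.999]
 [-0.021  0.999  0.045]
 [-1.    -0.022  0.009]] [ 0.3778265  -9.26085887 -1.09840867] [-1.42311913  0.12617293  0.06389822] 17.099427961274202
```

View pics/t3.png

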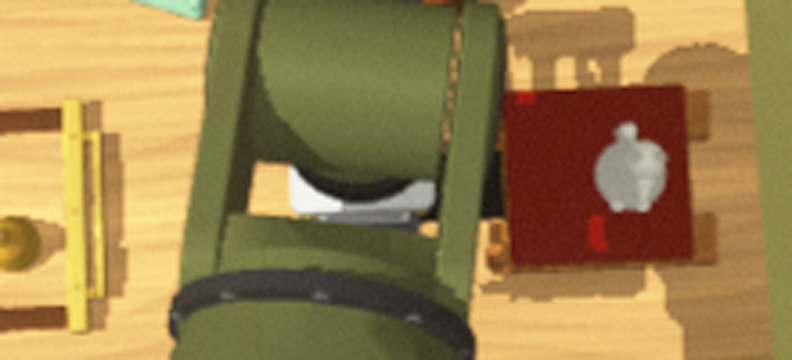

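Box and fox haven't moved. The tool is tilting slightly about x, so I'll correct that as I pull.

Emit:
{"api": "jog_arm", "payload": {
  "moves": [
    [[-0.2,5,0,0.4,0,0],[-0.2,5,0,0.4,0,0],[-0.2,5,0,0.4,0,0],[-0.2,5,0,0.4,0,0],[-0.2,5,0,0.4,0,0]]
  ]
}}

```text
clock: 5.8
eef_pos: [542.8, -11.1, 216.3]
eef_rot: [0.357, 1.559, 0.4]
wrist_force: [0.2, -10.3, -0.1]
finger_gap: 17.1
```

```bash
cat > st.py <<'E'
from h import *
from scipy.spatial.transform import Rotation as Ro
s=manip.read_state(); R=Ro.from_euler("xyz",s["eef_rot"]).as_matrix(); print(s["clock"],s["eef_pos"].round(1),"dx",(s["eef_pos"][0]-(545.9-.0485*(s["eef_pos"][1]+70.1))).round(2),"toolx",R[:,0].round(3),"yaw",np.degrees(np.arctan2(R[1,2],R[0,2])).round(2),s["wrist_force"].round(2),s["moment"].round(2),s["finger_gap"].round(1))
E
python3 st.py
```

```text
Traceback (most recent call last):
  File "st.py", line 3, in <module>
    s=manip.read_state(); R=Ro.from_euler("xyz",s["eef_rot"]).as_matrix(); print(s["clock"],s["eef_pos"].round(1),"dx",(s["eef_pos"][0]-(545.9-.0485*(s["eef_pos"][1]+70.1))).round(2),"toolx",R[:,0].round(3),"yaw",np.degrees(np.arctan2(R[1,2],R[0,2])).round(2),s["wrist_force"].round(2),s["moment"].round(2),s["finger_gap"].round(1))
                                                                                                                                                                                                                                                                                                                   ^^^^^^^^^^^^^^^^^^^^^
AttributeError: 'float' object has no attribute 'round'
```

Emit:
{"api": "jog_arm", "payload": {
  "moves": [
    [[-0.2,5,0,0.15,0,0],[-0.2,5,0,0.15,0,0],[-0.2,5,0,0.15,0,0],[-0.2,5,0,0.15,0,0],[-0.2,5,0,0.15,0,0]]
  ]
}}

```text
clock: 6.3
eef_pos: [541.8, 7.8, 216.3]
eef_rot: [0.328, 1.559, 0.367]
wrist_force: [0.0, -12.6, 0.5]
finger_gap: 17.0
```

```bash
sed -i 's/s\["finger_gap"\].round(1)/round(s["finger_gap"],1)/' st.py
python3 st.py
```

```text
6.3 [541.8   7.8 216.3] dx -0.35 toolx [ 0.011  0.004 -1.   ] yaw 2.23 [  0.02 -12.61   0.53] [-2.48  0.17  0.05] 17.0
```

Emit:
{"api": "jog_arm", "payload": {
  "moves": [
    [[-0.15,5,0,0,0,0.1],[-0.15,5,0,0,0,0.1],[-0.15,5,0,0,0,0.1],[-0.15,5,0,0,0,0.1]]
  ]
}}

```text
clock: 6.7
eef_pos: [541.1, 23.9, 216.4]
eef_rot: [-0.455, 1.559, -0.412]
wrist_force: [0.3, -3.1, 0.3]
finger_gap: 17.3
```

```bash
python3 st.py
```

```text
6.7 [541.1  23.9 216.4] dx -0.21 toolx [ 0.011 -0.005 -1.   ] yaw 2.47 [ 0.34 -3.14  0.32] [-0.51  0.11  0.02] 17.3
```

Emit:
{"api": "jog_arm", "payload": {
  "moves": [
    [[-0.2,4,0,0,0,0.1],[-0.2,4,0,0,0,0.1],[-0.2,4,0,0,0,0],[-0.2,4,0,0,0,0],[-0.2,4,0,0,0,0]]
  ]
}}

```text
clock: 7.2
eef_pos: [540.0, 45.8, 216.4]
eef_rot: [-0.442, 1.559, -0.394]
wrist_force: [-0.2, -2.0, 0.2]
finger_gap: 17.3
```

```bash
python3 st.py
```

```text
7.2 [540.   45.8 216.4] dx -0.33 toolx [ 0.011 -0.004 -1.   ] yaw 2.71 [-0.22 -2.04  0.21] [-0.42  0.13  0.01] 17.3
```

Emit:
{"api": "jog_arm", "payload": {
  "moves": [
    [[-0.2,4,0,0,0,0],[-0.2,4,0,0,0,0],[-0.2,4,0,0,0,0],[-0.2,4,0,0,0,0],[-0.2,4,0,0,0,0]]
  ]
}}

```text
clock: 7.7
eef_pos: [538.8, 68.1, 216.4]
eef_rot: [-0.363, 1.56, -0.315]
wrist_force: [-0.1, -1.1, 0.6]
finger_gap: 17.4
```

```bash
python3 - <<'E'
exec(open("st.py").read())
im,d=manip.camera("top"); cv2.imwrite("pics/top4.png",im)
p=manip.camera_params("wrist"); im2,d=manip.camera("wrist"); cv2.imwrite("pics/w4.png",im2); np.savez("pics/w4.npz",d=d,**p)
a=cv2.resize(im[120:220,150:390],None,fx=3.3,fy=3.3); b=cv2.resize(im2[0:330,100:460],None,fx=.75,fy=.75)
c=np.zeros((a.shape[0]+b.shape[0],792,3),np.uint8); c[:a.shape[0]]=a; c[a.shape[0]:,:b.shape[1]]=b; cv2.imwrite("pics/v4.png",c)
E
```

```text
7.7 [538.8  68.1 216.4] dx -0.35 toolx [ 0.011 -0.003 -1.   ] yaw 2.73 [-0.14 -1.13  0.6 ] [-0.13  0.1  -0.  ] 17.4
```

View pics/v4.png

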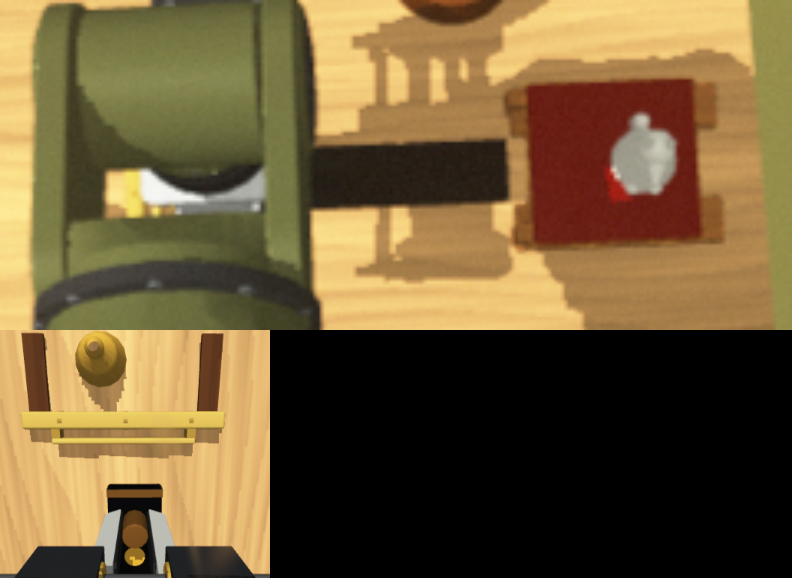

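Top view: the case is out, its tail at crop x≈507 is just past the posts at 510–527, and the box and fox stand in place. Wrist view: the leaf is ahead of the case front and parallel to it. Next, measuring the remaining gap.

```bash
python3 - <<'E'
from h import *
im=cv2.imread("pics/w4.png"); z=np.load("pics/w4.npz"); p={k:z[k] for k in z}; hsv=cv2.cvtColor(im,cv2.COLOR_BGR2HSV); h=cloud("wrist",z["d"],p)
for u in (180,230,280,330): print(u,[(v,int(h[v,u,2]),round(float(h[v,u,1]),1),hsv[v,u,2]) for v in range(134,158,2)])
for u in (250,280,305): print(u,[(v,int(h[v,u,2]),round(float(h[v,u,1]),1),hsv[v,u,2]) for v in range(198,224,2)])
L=[];Rr=[]
for v in range(222,245):
    k=np.nonzero(hsv[v,225:335,2]<60)[0]+225; L.append((k[0]-.5,v)); Rr.append((k[-1]+.5,v))
for e in (L,Rr):
    P=ray("wrist",e,194,p); print(np.polyfit(P[:,1],P[:,0],1)[0],P[:,:2].mean(0))
F=[(u,198+np.nonzero(hsv[198:230,u,2]<110)[0][0]-.5) for u in range(246,312)]; P=ray("wrist",F,194,p); f=np.polyfit(P[:,0],P[:,1],1); print("front",f[0],np.polyval(f,538))
E
```

```text
180 [(134, 190, 131.4, np.uint8(74)), (136, 190, 130.4, np.uint8(73)), (138, 191, 129.4, np.uint8(73)), (140, 190, 128.3, np.uint8(100)), (142, 190, 127.3, np.uint8(116)), (144, 191, 126.3, np.uint8(196)), (146, 192, 125.4, np.uint8(240)), (148, 192, 124.4, np.uint8(233)), (150, 191, 123.2, np.uint8(214)), (152, 180, 120.9, np.uint8(141)), (154, 178, 119.6, np.uint8(151)), (156, 180, 118.7, np.uint8(151))]
230 [(134, 179, 132.1, np.uint8(150)), (136, 179, 131.0, np.uint8(149)), (138, 180, 129.9, np.uint8(150)), (140, 180, 128.9, np.uint8(151)), (142, 179, 127.7, np.uint8(144)), (144, 193, 127.7, np.uint8(222)), (146, 193, 126.7, np.uint8(239)), (148, 191, 125.5, np.uint8(231)), (150, 194, 124.7, np.uint8(206)), (152, 180, 122.3, np.uint8(141)), (154, 179, 121.1, np.uint8(151)), (156, 178, 119.9, np.uint8(152))]
280 [(134, 179, 133.4, np.uint8(159)), (136, 180, 132.4, np.uint8(159)), (138, 179, 131.2, np.uint8(159)), (140, 179, 130.2, np.uint8(160)), (142, 180, 129.1, np.uint8(146)), (144, 192, 128.9, np.uint8(226)), (146, 194, 128.0, np.uint8(237)), (148, 192, 126.9, np.uint8(229)), 
[... 1261 characters left out ...]
t8(122)), (216, 194, 90.5, np.uint8(122)), (218, 193, 89.2, np.uint8(122)), (220, 194, 88.2, np.uint8(122)), (222, 193, 86.7, np.uint8(122))]
305 [(198, 178, 97.5, np.uint8(230)), (200, 179, 96.6, np.uint8(230)), (202, 179, 95.4, np.uint8(229)), (204, 178, 94.1, np.uint8(201)), (206, 184, 94.4, np.uint8(8)), (208, 189, 94.3, np.uint8(7)), (210, 193, 94.3, np.uint8(9)), (212, 193, 93.1, np.uint8(69)), (214, 194, 92.2, np.uint8(123)), (216, 193, 90.8, np.uint8(123)), (218, 192, 89.6, np.uint8(122)), (220, 193, 88.6, np.uint8(123)), (222, 194, 87.8, np.uint8(105))]Traceback (most recent call last):
  File "<stdin>", line 7, in <module>
IndexError: index 0 is out of bounds for axis 0 with size 0
```

Emit:
{"api": "jog_arm", "payload": {
  "moves": [
    [[-0.2,5,0,0,0,0],[-0.2,5,0,0,0,0],[-0.2,5,0,0,0,0],[-0.2,4,0,0,0,0],[-0.1,2,0,0,0,0]]
  ]
}}

```text
clock: 8.3
eef_pos: [537.8, 90.9, 216.4]
eef_rot: [-0.353, 1.56, -0.306]
wrist_force: [0.3, -0.2, 0.6]
finger_gap: 17.3
```

```bash
python3 st.py
```

```text
8.3 [537.8  90.9 216.4] dx -0.24 toolx [ 0.011 -0.003 -1.   ] yaw 2.74 [ 0.29 -0.17  0.58] [-0.13  0.05  0.04] 17.3
```

Emit:
{"api": "jog_arm", "payload": {
  "moves": [
    [[0,1,0,0,0,0],[-0.1,1,0,0,0,0],[0,1,0,0,0,0],[-0.1,1,0,0,0,0],[0,1,0,0,0,0]]
  ]
}}

```text
clock: 8.8
eef_pos: [537.6, 96.3, 216.4]
eef_rot: [-0.369, 1.56, -0.321]
wrist_force: [0.9, -1.4, 0.4]
finger_gap: 17.1
```

Emit:
{"api": "jog_arm", "payload": {
  "moves": [
    [[0,0.6,0,0,0,0],[0,0.6,0,0,0,0]]
  ]
}}

```text
clock: 9.0
eef_pos: [537.6, 97.5, 216.4]
eef_rot: [-0.358, 1.56, -0.311]
wrist_force: [0.3, -1.1, 0.1]
finger_gap: 17.3
```

Emit:
{"api": "jog_arm", "payload": {
  "moves": [
    [[-0.1,0.6,0,0,0,0],[0,0.6,0,0,0,0]]
  ]
}}

```text
clock: 9.2
eef_pos: [537.5, 98.8, 216.4]
eef_rot: [-0.365, 1.56, -0.317]
wrist_force: [-0.0, -0.4, -0.3]
finger_gap: 17.0
```

Emit:
{"api": "jog_arm", "payload": {
  "moves": [
    [[0,0.6,0,0,0,0],[0,0.6,0,0,0,0]]
  ]
}}

```text
clock: 9.4
eef_pos: [537.5, 100.1, 216.4]
eef_rot: [-0.365, 1.56, -0.317]
wrist_force: [1.0, -0.4, 1.0]
finger_gap: 17.3
```

Emit:
{"api": "jog_arm", "payload": {
  "moves": [
    [[-0.1,0.6,0,0,0,0],[0,0.6,0,0,0,0]]
  ]
}}

```text
clock: 9.6
eef_pos: [537.5, 101.1, 216.4]
eef_rot: [-0.405, 1.559, -0.357]
wrist_force: [-0.3, -2.7, 0.1]
finger_gap: 17.1
```

Emit:
{"api": "jog_arm", "payload": {
  "moves": [
    [[0,0.6,0,0,0,0]]
  ]
}}

```text
clock: 9.7
eef_pos: [537.5, 101.6, 216.4]
eef_rot: [-0.442, 1.559, -0.395]
wrist_force: [-0.2, -3.9, 0.8]
finger_gap: 17.3
```

Emit:
{"api": "jog_arm", "payload": {
  "moves": [
    [[0,0.6,0,0,0,0]]
  ]
}}

```text
clock: 9.8
eef_pos: [537.5, 101.9, 216.4]
eef_rot: [-0.486, 1.559, -0.439]
wrist_force: [-0.2, -4.8, 0.4]
finger_gap: 17.2
```

Emit:
{"api": "jog_arm", "payload": {
  "moves": [
    [[0,0.15,0,0,0,0],[0,0.15,0,0,0,0],[0,0.1,0,0,0,0]]
  ]
}}

```text
clock: 10.1
eef_pos: [537.5, 101.9, 216.5]
eef_rot: [-0.552, 1.559, -0.505]
wrist_force: [-0.7, -4.3, 0.8]
finger_gap: 17.1
```

```bash
python3 st.py
```

```text
10.1 [537.5 101.9 216.5] dx -0.08 toolx [ 0.01  -0.006 -1.   ] yaw 2.7 [-0.66 -4.27  0.82] [-0.84  0.12  0.07] 17.1
```

Emit:
{"api": "jog_arm", "payload": {
  "moves": [
    [[0,0,0,0,0,0],[0,0,0,0,0,0],[0,0,0,0,0,0],[0,0,0,0,0,0],[0,0,0,0,0,0]]
  ],
  "gripper": 0.2
}}

```text
clock: 10.6
eef_pos: [537.4, 103.3, 216.3]
eef_rot: [-0.356, 1.56, -0.308]
wrist_force: [-0.3, -0.0, 0.6]
finger_gap: 53.5
```

Emit:
{"api": "jog_arm", "payload": {
  "moves": [
    [[0,0,10,0,0,0],[0,0,15,0,0,0],[0,0,25,0,0,0],[0,0,30,0,0,0],[0,0,30,0,0,0]]
  ]
}}

```text
clock: 11.1
eef_pos: [535.7, 103.3, 329.1]
eef_rot: [-0.754, 1.565, -0.706]
wrist_force: [1.0, 0.2, -0.0]
finger_gap: 56.4
```

Emit:
{"api": "jog_arm", "payload": {
  "moves": [
    [[0,0,10,0,0,0],[-20,0,0,0,0,0],[-40,0,0,0,0,0],[-40,0,0,0,0,0],[-20,0,0,0,0,0]]
  ]
}}

```text
clock: 11.6
eef_pos: [413.6, 103.0, 341.7]
eef_rot: [-0.376, 1.562, -0.329]
wrist_force: [-0.8, 0.9, -0.2]
finger_gap: 56.3
```

```bash
python3 - <<'E'
exec(open("st.py").read())
im,d=manip.camera("top"); im3,_=manip.camera("side")
p=manip.camera_params("wrist"); im2,d=manip.camera("wrist"); cv2.imwrite("pics/w5.png",im2); np.savez("pics/w5.npz",d=d,**p)
cv2.imwrite("pics/top5.png",im)
a=cv2.resize(im[120:220,150:390],None,fx=3.3,fy=3.3); b=cv2.resize(im2,None,fx=.62,fy=.62); e=cv2.resize(im3[90:330,120:400],(350,260))
c=np.zeros((a.shape[0]+262,792,3),np.uint8); c[:a.shape[0]]=a; c[330:330+b.shape[0],:b.shape[1]]=b; c[330:590,400:750]=e; cv2.imwrite("pics/v5.png",c)
E
```

```text
11.6 [413.6 103.  341.7] dx -123.89 toolx [ 0.009 -0.003 -1.   ] yaw 2.69 [-0.84  0.87 -0.16] [-0.07  0.04  0.02] 56.3
```

View pics/v5.png

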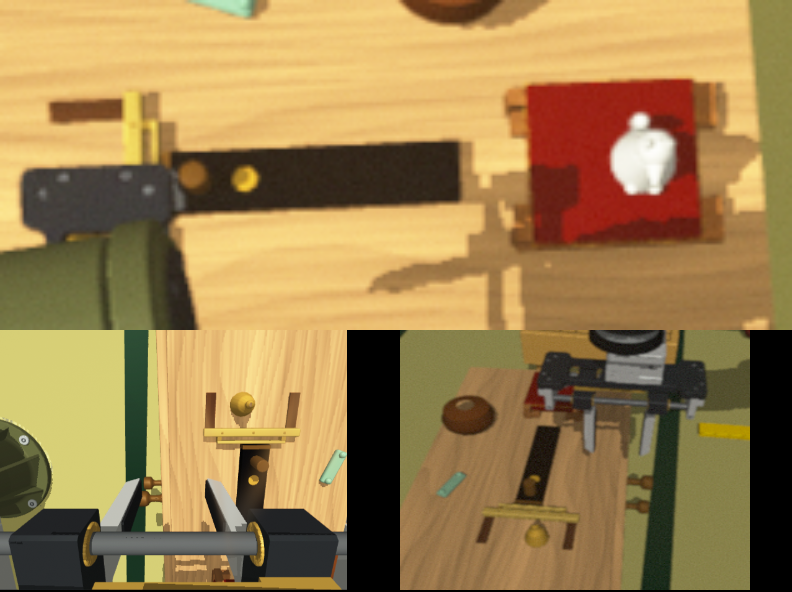

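The case lies against the leaf with its tail well past the posts. The box, fox, bell, bowl and rest appear unmoved. A final numeric check on the gap and the box:

```bash
python3 - <<'E'
from h import *
z=np.load("pics/w5.npz"); p={k:z[k] for k in z}; h=cloud("wrist",z["d"],p)
im=cv2.imread("pics/w5.png")
for u in (395,410,425): print(u,[(v,int(h[v,u,2]),round(float(h[v,u,1]),1),im[v,u].tolist()) for v in range(174,194,1)])
for f,zz in (("top0",214),("top5",212)):
    hsv=cv2.cvtColor(cv2.imread(f"pics/{f}.png"),cv2.COLOR_BGR2HSV)
    rect(sub((hsv[...,2]>60)&(hsv[...,1]>180)&((hsv[...,0]<6)|(hsv[...,0]>174)),(300,375,135,205)),zz,f)
    v,u=np.nonzero(sub((hsv[...,1]<60)&(hsv[...,2]>120),(325,370,140,195))); print("fox",ray("top",[[u.mean(),v.mean()]],245)[0].round(1))
    v,u=np.nonzero(sub((hsv[...,0]>18)&(hsv[...,0]<30)&(hsv[...,1]>120)&(hsv[...,2]>150),(186,203,145,168))); print("strip",ray("top",[[u.mean(),v.mean()]],193)[0].round(1),len(u))
E
```

```text
395 [(174, 180, 130.9, [82, 134, 176]), (175, 180, 129.9, [82, 134, 176]), (176, 180, 129.0, [76, 128, 167]), (177, 184, 128.7, [73, 148, 183]), (178, 189, 128.6, [73, 162, 195]), (179, 192, 128.1, [99, 209, 236]), (180, 191, 127.0, [105, 219, 242]), (181, 191, 126.2, [95, 202, 233]), (182, 193, 125.5, [82, 180, 214]), (183, 189, 123.9, [45, 104, 127]), (184, 192, 123.6, [7, 7, 7]), (185, 193, 122.8, [18, 33, 48]), (186, 194, 122.1, [28, 68, 105]), (187, 194, 121.1, [34, 83, 127]), (188, 194, 120.3, [33, 82, 126]), (189, 193, 119.1, [34, 83, 127]), (190, 192, 118.1, [33, 82, 126]), (191, 193, 117.2, [34, 83, 127]), (192, 191, 116.0, [22, 50, 77]), (193, 194, 115.6, [10, 9, 10])]
410 [(174, 179, 131.4, [75, 123, 161]), (175, 180, 130.6, [75, 122, 160]), (176, 181, 129.8, [70, 118, 154]), (177, 185, 129.4, [72, 146, 181]), (178, 191, 129.5, [74, 163, 196]), (179, 192, 128.7, [95, 202, 232]), (180, 191, 127.7, [102, 213, 239]), (181, 193, 127.0, [95, 201, 232]), (182, 192, 126.0, [78, 173, 205]), (183, 190, 124.7, [41, 93, 114]), (184, 191, 124.1, [10, 12, 13]), (185, 193, 123.4, [19, 3
[... 541 characters left out ...]
127.5, [93, 198, 230]), (182, 192, 126.6, [78, 169, 202]), (183, 190, 125.4, [43, 93, 117]), (184, 192, 124.7, [20, 33, 44]), (185, 194, 124.2, [28, 58, 85]), (186, 193, 123.1, [36, 82, 122]), (187, 193, 122.1, [39, 89, 133]), (188, 194, 121.5, [39, 89, 133]), (189, 194, 120.6, [40, 90, 134]), (190, 194, 119.6, [39, 90, 134]), (191, 192, 118.4, [37, 80, 118]), (192, 194, 117.9, [29, 56, 79]), (193, 193, 116.6, [23, 40, 54])]
top0 1938 cen [ 547.6 -169.3] size [100.3 107. ] ang 0.51 mean [ 546.8 -165.1]
fox [ 543.3 -183.1  245. ]
strip [572.9 139.1 193. ] 180
top5 1927 cen [ 547.9 -167.8] size [101.8 105.5] ang 2.92 mean [ 547.7 -163.4]
fox [ 544.1 -180.5  245. ]
strip [577.5 137.4 193. ] 248
```

```bash
python3 -c "
from cell import manip; print(manip.sign_off())"
```

```text
the job is handed in; nothing more can be done
None
```

The fan case is out from under the box, resting against the bamboo strip and released. I handed the job in after about 12 s of the 46 s allowed.

- **Draw:** I gripped the bronze knob across the case and pulled along its measured axis, about 2.8° off the world y axis. The pull took 8 to 13 N. Sideways force on the wrist stayed around 1 N or less.
- **Press:** The front end met the leaf at about 170 mm of travel, close to the 169 mm I had estimated from the images. The wrist read 4 to 5 N against the strip for about 0.3 s. Less roughly 1 N of sliding friction, that is about 3.5 N on the leaf.
- **Last checks:**
  - **Case:** The front is within about 1 mm of the leaf, and the tail is well past the posts.
  - **Box and fox:** The box moved about 1.5 mm and the fox about 3 mm. Both are upright.
  - **Bell, go bowl and chopstick rest:** They look unmoved in the pictures; I did not measure them.
  - **Arm:** It is raised and clear of everything.

**Disagreements:** The top and wrist cameras disagreed by about 3 mm on the knob's x position. The knob was centred between the fingers in the wrist view, so I went by that. My before-and-after colour check of the strip differed by about 2 mm in y and 5 mm in x. The arm and shadows covered part of the strip in the last picture, so that check doesn't rule out a small shift. The force never came near the 13 N that would shift the strip.

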